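# Free a finished wreath from the weighted bench clamp

### The arm

A 6-joint arm with a two-finger parallel gripper is mounted at the origin on the work surface. World frame = base frame: x ahead of the robot, y to its left, z up, the work surface at z = 0. Lengths are in m, angles in rad, forces in N, time in s.
With the tool pointing down it reaches from about 0.275 to 0.725 m from the base axis. Payload 5.6 kg.
Tool frame: the origin (TCP) lies between the finger pads; the fingertips stand 19 mm ahead of it and the grasp point (between the pads) is the TCP; z points along the fingers, y is the direction in which the jaws open and shut (so a half turn about z gives the same grasp; the last joint's range is limited). The gripper opens to 85 mm and grips with 20 to 120 N. Pads are 22 mm wide; open, the fingers measure 114 mm over their backs; the gripper's body (76 mm by 85 mm) begins 54 mm behind the grasp point. The pads swing forward as they close: fully open they stand 13 mm farther back than shut.
Start: joints at [1.501, 0.255, 0.108, 0, -1.424, -0.285], TCP at [0.191, 0.516, 0.25] pointing down, gripper open.
Joint ranges: [-2.95, 2.95], [-1.21, 1.97], [-1.09, 1.5], [-2.87, 1.71], [-2.94, -0.07], [-3.05, 3.05]. Speed limits (rad/s): [2.57, 2.57, 3.14, 3.14, 3.14, 3.14].

### API

Orientations are given as [roll, pitch, yaw] about the fixed x, y, z axes, in that order (R = Rz(yaw) Ry(pitch) Rx(roll)).
In Python, from cell import manip gives the robot as it stands.
- The arm moves only by the tool jog_arm, never from a script. Its argument "moves" is one flat list of numbers, 6 for each row, row after row: the shift along the tool's x, y, z in cm, then the turn, a rotation vector about the tool's x, y, z in degrees. A call has exactly 10 rows; each row is the pose to reach, as a shift and turn from the pose commanded when the call began, along the tool's axes at that moment; what a row does not reach only later rows make up. A row lasts 1/12 s, in which the tool goes at most 41.7 mm and 7.16 degrees, less where a joint would pass 70% of its speed; a pose out of reach is approached as far as the arm can. A call with a gripper value outside its range is refused whole. "hand" is the gripper command: -1 is shut, 1 is fully open, values between are in proportion, set as the call begins (left out, the last holds). The fingers move at their own pace and stop on an object; the grip force is fixed at half the most. Time passes only in rows, so rows that repeat a pose let the fingers close, or fill a call up. It gives the time, the measured TCP pose, the force and the opening at its end, in the units of the state.
- manip.get_obs(): the state, without advancing time (a new reading comes with each control period).
- manip.camera(name): name is "scene" or "top"; returns (picture, depth): 400x640x3 uint8, red, green, blue; 400x640 float32, m along the optical axis (not along the pixel's ray), 0 where there is no reading.
- manip.camera_model(name): a dict with "fx", "fy", "cx", "cy" (pixels), "k1" (the pictures are not rectified: a ray, as slopes to the right and down, at radius r is drawn at 1 + k1 r^2 times it, then the intrinsics apply), "T" (4x4, takes a point from camera to world coordinates). Camera axes: x right, y up, looking along -z (the intrinsics and any distortion apply to the point x, -y, -z); pixel columns grow to the right and rows downward; lengths in m; the calibration is good to about 2 mm. A picture is of the moment at which its call begins. camera_model takes no time and is no camera call.
- manip.job_done(): hands the job in, once; it reports no verdict.
The state is a dict: "time_s": time; "joint_pos": joint angles; "qd": joint speeds; "tau": joint torques, N m; "position": TCP position; "eef_rot": TCP orientation; "contact_force": force on the tool from outside, world axes, zero at the start; "ft_torque": the same for the moment, N m; "opening": finger opening in m.
Only numpy, scipy, OpenCV 4.12 (cv2) and the standard library are available. Lean on these libraries where they do the work, as an engineer would, in place of code of your own. Each camera call takes 0.05 s, during which the arm holds its last target. There are 200 camera calls.

### The job

Swing the weighted arm of the wreath clamp up and over its balance point so that it stays fully open by itself, then lift the red-berried wreath out and lay it flat inside the empty yellow tray, setting it down rather than dropping it. Leave the clamp open, and leave the other wreath and the tools, pots and bottles around where they are.

Things in the scene. Friction and masses are not known exactly. Their poses are not given: they have to be found in the camera images.
- clamp_base: Wreath clamp: plywood board 300 (x) x 170 x 12 mm fixed to the table, black rubber wreath seat 14 mm above it. Origin: on the table under the board's and seat's centre. x points from the arm's red handle to the hinge, y left, z up. Two brass stops (top 26 mm up) stand on the hinge side, 81 mm from the centre, 43 deg either side of x. Grey hinge cheeks 86 mm high at x = 125 mm.
- clamp_arm (a joint): Arm angle, rad: 0 shut, level along the base's -x, pads on the wreath; grows as the handle swings up and away over the hinge; 1.57 upright; 1.75 open stop. Arm about 0.85 kg with a 48 mm steel weight on a leaning stalk above the hinge. Balance at about 0.8 rad: below it falls shut, above it falls open and stays, in about a second (damped). Lifting takes about 2 N at the handle.
- clamp_handle (a point): Centre of the red handle at the arm's free end: disc 32 mm in diameter, 30 mm wide, axis along the clamp's y (can be pinched from above across its flat faces, and turns between the fingers). 250 mm from the hinge axis; shut, it is 68 mm above the table, at x = -125 mm of the base, 54 mm from the wreath's edge. The bar behind it is 14 x 14 mm.
- clamp_hinge (a point): Point on the arm's hinge axis, midway between the cheeks, 68 mm above the table, 125 mm along +x of the clamp base from its centre. The axis is the clamp's y.
- wreath: Green wreath with red berries on the clamp's seat under the arm: rigid ring, outer diameter 142 mm, hole 86 mm, so its tube is 28 mm wide and 28 mm high (berries and leaves on top stand up to 6 mm more, only for looks); about 0.16 kg. Origin: centre of the ring at its underside; z up.
- tray_empty: The empty yellow square tray, loose, 208 x 208 mm outside, 200 x 200 mm inside, walls 4 mm thick and 20 mm high, floor 4 mm thick, 0.5 kg. Origin: centre of its underside; x and y along its sides. Its place and that of the other tray are swapped at random.
- tray_full: The same yellow tray, but already holding the straw wreath with orange fruit. Origin: centre of its underside.
- wreath_other: Straw-coloured wreath with orange fruit, the same size as the first, lying in the full tray. Leave alone. Origin: centre at its underside.
- shears: Red-handled pruning shears, 165 x 65 x 16 mm, loose on the table. Origin: at the pivot, underside.
- wire_spool: Green spool of binding wire, 64 mm in diameter, 52 mm high, loose. Origin: underside centre.
- flower_pot: Terracotta pot, 102 mm in diameter, 80 mm high, loose. Origin: underside centre.
- ribbon_roll: Blue ribbon roll lying flat, 92 mm in diameter, 25 mm high, loose. Origin: underside centre.
- mug: White mug, 80 mm in diameter, 90 mm high, loose. Origin: underside centre.
- glue_bottle: Green bottle, 56 mm in diameter, 140 mm high, loose. Origin: underside centre.
Not all that is in view belongs to the job. Of the things like the wreath, leave any that is pink or purple; of the rest the larger one is meant.

How it is judged:
On the way, in this order (a step that is already met when the one before it is completed fails the run):
1. the arm rests fully open on its stop (value of joint clamp_arm above 1.65 rad and velocity of joint clamp_arm below 0.1 rad/s), for 0.3 s.
2. the wreath is lifted out of the clamp, the arm staying open (z of wreath in the frame of clamp_base above 0.045 m and value of joint clamp_arm above 1.6 rad), for 0.1 s.
At the end, for the whole second after the job is handed in: The clamp arm rests on its open stop (over 1.65 rad); the red-berried wreath lies at rest, level within 0.08 rad, on the floor of the level empty tray (centres within 45 mm, underside under 5 mm above the floor); the other wreath is within 30 mm of its start (value of joint clamp_arm above 1.65 rad and horizontal distance between wreath and tray_empty below 0.045 m and z of wreath in the frame of tray_empty below 0.009 m and angle between each of wreath, tray_empty's own z axis and vertical below 0.08 rad and linear speed of wreath below 0.02 m/s and distance of wreath_other from where it was at the start of the episode below 0.03 m); the robot touches nothing.
It fails at once if the wreath is dropped or thrown (moving faster than 0.6 m/s, a fall of about 20 mm, while no finger touches it) (linear speed of wreath above 0.6 m/s and contact force between wreath and the fingers below 0.05 N).
It fails at once if the other wreath is moved by more than 30 mm (distance of wreath_other from where it was at the start of the episode above 0.03 m).
It fails at once if a bystander is moved by more than 40 mm (distance of any of shears, wire_spool, flower_pot, ribbon_roll, mug, glue_bottle from where it was at the start of the episode above 0.04 m).
It also fails if it takes over 64 s, if anything falls off the work surface, if the arm or the gripper's body presses on something with over 40 N, if the wrist force passes 120 N, or if a joint passes its speed limit or range.

## Working session

There is one attempt and no reset: what is moved stays moved. The work goes in short steps, Python scripts to look and compute and a tool call to move; the robot and the scene stay as the last step left them, time stands still between calls to the robot, and variables do not carry over. Pictures are saved under pics/ and viewed, about 8 in all and at most 12, crops included, and the job is handed in when it is done.

Besides the shell and the picture viewer there is one more tool, called after "Emit:" as a command line: name --argument value ..., lists and objects as JSON in quotes. jog_arm: Moves the arm, as the interface text tells. Its arguments: {"type":"object","properties":{"moves":{"type":"array","items":{"type":"number"}},"hand":{"type":"number"}},"required":["moves"]}

```bash
mkdir -p pics; cat > h.py <<'E'
import numpy as np, cv2
from cell import manip
def shot(n,f=None):
    im,d=manip.camera(n)
    np.savez('last_%s.npz'%n,im=im,d=d)
    if f: cv2.imwrite('pics/'+f,im[:,:,::-1])
    return im,d
def ray(n,u,v):
    m=manip.camera_model(n)
    K=np.array([[m['fx'],0,m['cx']],[0,m['fy'],m['cy']],[0,0,1.]])
    p=cv2.undistortPoints(np.array([[[u,v]]],float),K,np.array([m['k1'],0,0,0,0.]))[0,0]
    T=np.array(m['T']); d=T[:3,:3]@np.array([p[0],-p[1],-1]); return T[:3,3],d
def onz(n,u,v,z):
    o,d=ray(n,u,v); return o+d*(z-o[2])/d[2]
def dep(n,u,v,D):
    o,d=ray(n,u,v); return o+d*D
def cloud(n,d):
    m=manip.camera_model(n)
    K=np.array([[m['fx'],0,m['cx']],[0,m['fy'],m['cy']],[0,0,1.]])
    h,w=d.shape; uv=np.stack(np.meshgrid(np.arange(w),np.arange(h)),-1).reshape(-1,1,2).astype(float)
    p=cv2.undistortPoints(uv,K,np.array([m['k1'],0,0,0,0.]))[:,0]
    T=np.array(m['T']); c=np.c_[p[:,0],-p[:,1],-np.ones(len(p))]*d.reshape(-1,1)
    return (c@T[:3,:3].T+T[:3,3]).reshape(h,w,3)
E
python3 - <<'E'
from h import *
a,_=shot('top','top0.png'); b,_=shot('scene','scene0.png')
for n in('top','scene'):
    m=manip.camera_model(n); print(n,m['fx'],m['k1'],np.round(m['T'],3).tolist())
print(manip.get_obs())
E
```

```text
top 382.1520621315412 0.0023254119148519415 [[0.021, 0.99, -0.142, 0.376], [-1.0, 0.022, 0.003, 0.083], [0.006, 0.142, 0.99, 1.245], [0.0, 0.0, 0.0, 1.0]]
scene 396.6735927229245 -0.04205612265290495 [[0.032, -0.666, 0.745, 1.415], [0.999, 0.024, -0.022, 0.043], [-0.003, 0.745, 0.667, 0.872], [0.0, 0.0, 0.0, 1.0]]
{'time_s': 0.1, 'joint_pos': array([ 1.50059115e+00,  2.55681895e-01,  1.07123583e-01, -3.92074884e-04,
       -1.42390479e+00, -2.84597479e-01]), 'qd': array([ 0.00030244, -0.00126233,  0.00230391,  0.00382074,  0.00087245,
       -0.00050725]), 'tau': array([-2.41232090e-03, -3.87603664e+01,  2.38474381e+01,  5.37792429e+00,
       -3.79566671e-03, -1.26522536e-06]), 'position': array([0.19088917, 0.51537144, 0.24948983]), 'eef_rot': array([ 3.13988405e+00, -9.58258035e-05, -3.54860281e-01]), 'contact_force': array([ 0.30653427, -0.1869076 ,  0.77073607]), 'ft_torque': array([ 0.03128355, -0.0597354 ,  0.00674801]), 'opening': 0.08549646350161229}
```

View pics/top0.png

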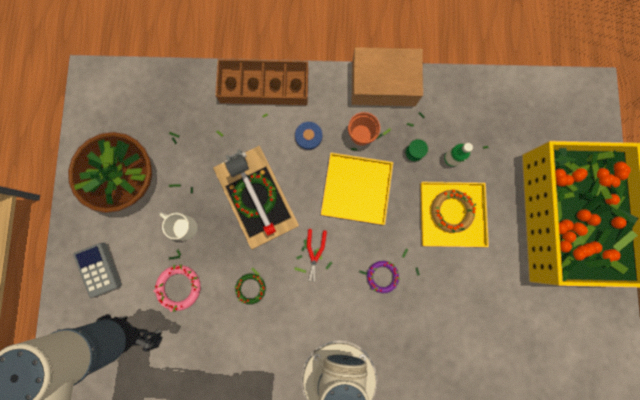

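View pics/scene0.png

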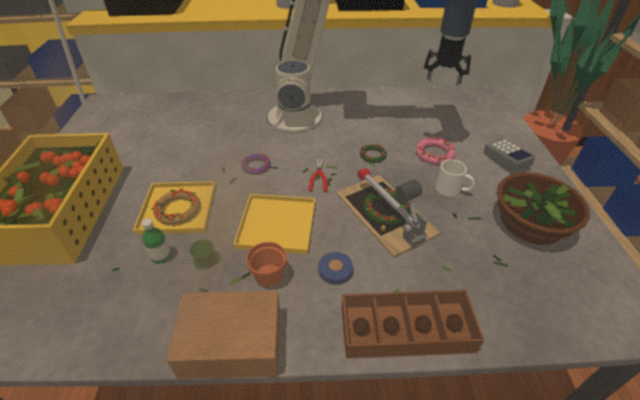

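Top view: the clamp is at about (255,197), with its red handle at (268,230) and hinge at (237,163). The empty tray is at (357,188) and the full tray at (453,213).

Wreath candidates: clamp (257,195), small green (250,288), pink (178,288), purple (382,276) and straw (453,210). The one in the clamp fits: it is green with red berries and larger than the loose green one. I'll confirm that in a crop and measure.

```bash
python3 - <<'E'
from h import *
z=np.load('last_top.npz'); im,d=z['im'],z['d']
P=cloud('top',d); hsv=cv2.cvtColor(im,cv2.COLOR_RGB2HSV)
H,S,V=[hsv[...,i].astype(int) for i in range(3)]
def box(m,u0,v0,u1,v1):
    k=np.zeros_like(m);k[v0:v1,u0:u1]=1; return m&k
red=box(((H<6)|(H>174))&(S>190)&(V>130),258,220,282,242)
q=P[red];print('handle n',red.sum(),'med',np.median(q,0).round(4),'zmax',q[:,2].max(),'uv',np.argwhere(red).mean(0)[::-1], 'onz .075',onz('top',*np.argwhere(red).mean(0)[::-1],.075))
# board by plywood colour + depth
bd=box((P[...,2]>.006)&(P[...,2]<.020)&(d>0),205,140,305,255)
q=P[bd][:,:2].astype(np.float32); r=cv2.minAreaRect(q); print('board n',bd.sum(),r)
wr=box((P[...,2]>.036)&(P[...,2]<.062)&(H>35)&(H<90)&(S>80),215,150,300,240)
q=P[wr]; print('wreath n',wr.sum(),cv2.minEnclosingCircle(q[:,:2].astype(np.float32)),np.median(q,0))
for nm,b in(('empty',(315,145,400,230)),('full',(412,172,495,255))):
    t=box((H>20)&(H<34)&(S>150)&(V>100),*b)
    c=max(cv2.findContours(t.astype(np.uint8),0,1)[0],key=cv2.contourArea)
    pts=np.array([onz('top',*p[0],.020)[:2] for p in c],np.float32); print(nm,cv2.minAreaRect(pts), 'floor z',np.median(P[t][:,2]))
wt=box((P[...,2]>.058)&(d>0),205,140,305,255)
w2=box((P[...,2]>.085)&(d>0),205,140,305,255)
print('hi',P[w2].mean(0),P[w2].max(0),P[w2].min(0))
c=cv2.resize(im[135:260,200:320],None,fx=5,fy=4.6,interpolation=cv2.INTER_CUBIC)
cv2.imwrite('pics/crop1.png',cv2.resize(im[135:255,200:320],(600,600),interpolation=cv2.INTER_CUBIC)[:,:,::-1])
E
```

```text
handle n 81 med [0.4531 0.2229 0.0816] zmax 0.08800616004498885 uv [269.20987654 229.24691358] onz .075 [0.45313931 0.22337265 0.075     ]
board n 3104 ((0.5695781111717224, 0.286599338054657), (0.366714745759964, 0.32981109619140625), 1.4067243337631226)
wreath n 388 ((0.5630384683609009, 0.28420498967170715), 0.0716400071978569) [0.56231226 0.28408911 0.04032481]
empty ((0.5968599319458008, -0.0498201847076416), (0.2092655748128891, 0.21062597632408142), 82.30968475341797) floor z 0.0043513305132889535
full ((0.5196839570999146, -0.362801730632782), (0.2091170847415924, 0.2124558985233307), 0.45344623923301697) floor z 0.004882527326481645
hi [0.62262428 0.3121277  0.16265265] [0.69760972 0.3644743  0.18036355] [0.4438357  0.21372902 0.08500498]
```

View pics/crop1.png

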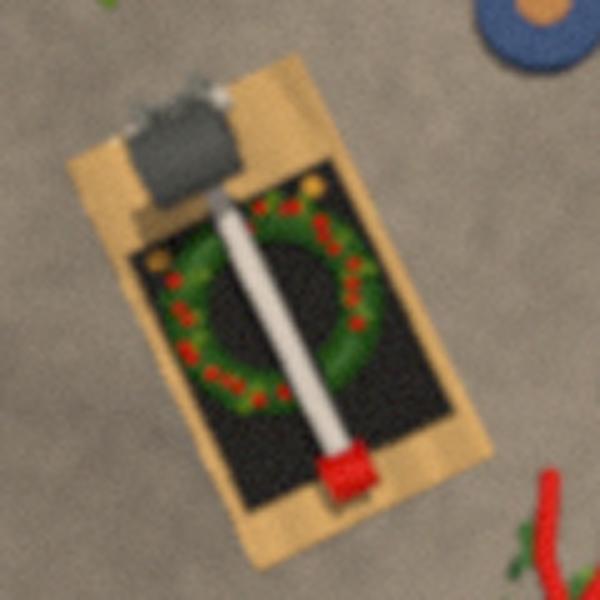

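The crop confirms the large green wreath with red berries, under the arm on the black seat. Board corners in the crop are about (68,160), (297,55), (492,455) and (262,570). The red handle is at (347,470).

```bash
python3 - <<'E'
from h import *
c=np.array([onz('top',200+(u)/5-.4,135+v/5-.4,.012)[:2] for u,v in[(68,160),(297,55),(492,455),(262,570)]])
print(c.round(4),c.mean(0),[np.linalg.norm(c[i]-c[(i+1)%4]) for i in range(4)])
ax=(c[0]+c[1]-c[2]-c[3])/2; yaw=np.arctan2(ax[1],ax[0]); print('yaw',yaw)
e=np.array([np.cos(yaw),np.sin(yaw)])
print('handle pred',c.mean(0)-.125*e,'hinge',c.mean(0)+.125*e)
z=np.load('last_scene.npz'); im,d=z['im'],z['d']
hsv=cv2.cvtColor(im,cv2.COLOR_RGB2HSV); H,S,V=[hsv[...,i].astype(int) for i in range(3)]
m=((H<6)|(H>174))&(S>170)&(V>110); k=np.zeros_like(m);k[160:190,350:378]=1; m&=k
uv=np.argwhere(m).mean(0)[::-1]; print('scene red',m.sum(),uv,onz('scene',*uv,.072))
o=manip.get_obs(); p,r=o['position'],o['eef_rot']; 
from scipy.spatial.transform import Rotation as Ro
R=Ro.from_euler('xyz',r); tgt=np.array([*(c.mean(0)-.125*e),.13])
print('tool shift cm',100*R.inv().apply(tgt-p),'rot deg',np.degrees((R.inv()*Ro.from_euler('xyz',[np.pi,0,yaw])).as_rotvec()))
E
```

```text
[[0.6597 0.4233]
 [0.7345 0.2756]
 [0.4711 0.1385]
 [0.3943 0.2835]] [0.56489234 0.28023059] [np.float64(0.16561005402920928), np.float64(0.29697440414896775), np.float64(0.16410256689150826), np.float64(0.29997842050804513)]
yaw 0.4822121693936802
handle pred [0.45414594 0.22226306] hinge [0.67563874 0.33819812]
scene red 39 [363.41025641 172.23076923] [0.45382949 0.22285704 0.072     ]
tool shift cm [34.86863576 18.31707658 11.98363848] rot deg [ 9.44098346e-02  3.58070149e-02 -4.79607113e+01]
```

Emit:
jog_arm --moves '[3.5,1.8,0,0,0,-5,7,3.7,0,0,0,-10,10.5,5.5,0,0,0,-15,14,7.3,0,0,0,-20,17.5,9.1,2,0,0,-25,21,11,4,0,0,-30,24.5,12.8,6,0,0,-36,28,14.6,8,0,0,-42,31.5,16.5,9,0,0,-48,34.9,18.3,10,0,0,-48]' --hand 1

```text
time_s: 0.93
position: [0.4493, 0.2273, 0.1512]
eef_rot: [3.141, 0.002, 0.489]
contact_force: [1.6, 1.5, -0.2]
opening: 0.0855
```

Emit:
jog_arm --moves '[0,0,0,0,0,0,0,0,0,0,0,0,0,0,0,0,0,0,0,0,0,0,0,0,0,0,0,0,0,0,0,0,0,0,0,0,0,0,0,0,0,0,0,0,0,0,0,0,0,0,0,0,0,0,0,0,0,0,0,0]'

```text
time_s: 1.77
position: [0.449, 0.2294, 0.1526]
eef_rot: [-3.142, -0.0, 0.483]
contact_force: [-0.4, -0.5, 0.4]
opening: 0.0853
```

```bash
cat >> h.py <<'E'
from scipy.spatial.transform import Rotation as Ro
def to(tgt,yaw):
    o=manip.get_obs(); p,r=o['position'],o['eef_rot']; R=Ro.from_euler('xyz',r)
    print(o['time_s'],p.round(4),r.round(3),'q',o['joint_pos'].round(2),'F',o['contact_force'].round(1),'op',round(o['opening'],4))
    print('shift cm',(100*R.inv().apply(np.array(tgt)-p)).round(2),'rot',np.degrees((R.inv()*Ro.from_euler('xyz',[np.pi,0,yaw])).as_rotvec()).round(2))
E
python3 -c "
from h import *
to([.4535,.2225,.066],.482); shot('scene','s1.png')
cv2.imwrite('pics/s1c.png',cv2.resize(cv2.imread('pics/s1.png')[100:260,300:460],(600,600)))"
```

```text
1.7667 [0.449  0.2294 0.1526] [-3.142 -0.     0.483] q [ 0.78  0.22 -0.19 -0.   -1.16  1.27] F [-0.4 -0.5  0.4] op 0.0853
shift cm [0.08 0.82 8.66] rot [-0.   -0.01  0.07]
```

View pics/s1c.png

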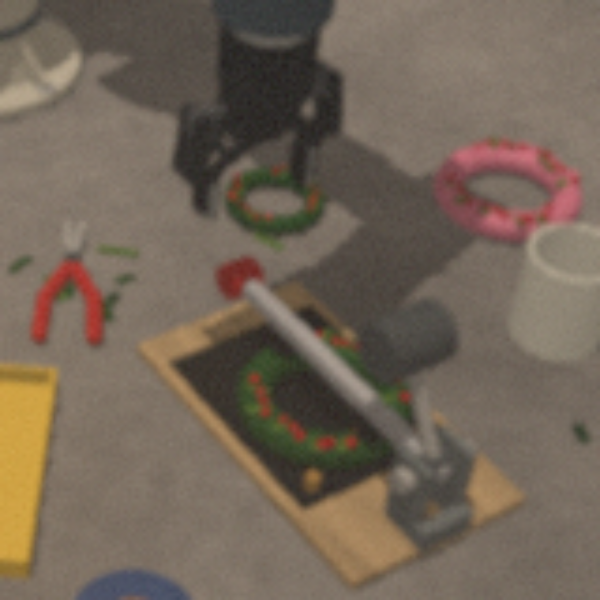

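The gripper hangs above and behind the red handle (240,278 in the crop), with its jaws along the clamp's y axis. I'll descend and pinch.

Emit:
jog_arm --moves '[0.1,0.8,1,0,0,0,0.1,0.8,2.5,0,0,0,0.1,0.8,4,0,0,0,0.1,0.8,5.5,0,0,0,0.1,0.8,7,0,0,0,0.1,0.8,8,0,0,0,0.1,0.8,8.6,0,0,0,0.1,0.8,8.6,0,0,0,0.1,0.8,8.6,0,0,0,0.1,0.8,8.6,0,0,0]'

```text
time_s: 2.65
position: [0.4542, 0.2228, 0.0671]
eef_rot: [-3.142, -0.001, 0.483]
contact_force: [0.0, 0.8, 0.5]
opening: 0.0853
```

Emit:
jog_arm --moves '[0,0,0,0,0,0,0,0,0,0,0,0,0,0,0,0,0,0,0,0,0,0,0,0,0,0,0,0,0,0,0,0,0,0,0,0,0,0,0,0,0,0,0,0,0,0,0,0,0,0,0,0,0,0,0,0,0,0,0,0]' --hand -1

```text
time_s: 3.48
position: [0.4536, 0.2231, 0.0669]
eef_rot: [-3.141, -0.001, 0.483]
contact_force: [-3.7, 2.8, 6.5]
opening: 0.0292
```

Emit:
jog_arm --moves '[0.05,0,-1.5,0,0,0,0.2,0,-3,0,0,0,0.4,0,-4.5,0,0,0,0.7,0,-5.9,0,0,0,1.1,0,-7.4,0,0,0,1.6,0,-8.8,0,0,0,2.2,0,-10.2,0,0,0,2.8,0,-11.5,0,0,0,3.6,0,-12.9,0,0,0,4.4,0,-14.1,0,0,0]'

```text
time_s: 4.32
position: [0.4912, 0.2428, 0.2065]
eef_rot: [-3.141, 0.005, 0.483]
contact_force: [-2.4, 1.7, -3.3]
opening: 0.029
```

Emit:
jog_arm --moves '[0.9,0,-1.2,0,0,0,1.8,0,-2.4,0,0,0,2.9,0,-3.5,0,0,0,4,0,-4.5,0,0,0,5.1,0,-5.5,0,0,0,6.3,0,-6.4,0,0,0,7.6,0,-7.2,0,0,0,8.9,0,-7.9,0,0,0,10.2,0,-8.6,0,0,0,10.2,0,-8.6,0,0,0]'

```text
time_s: 5.15
position: [0.5837, 0.2913, 0.2937]
eef_rot: [-3.141, 0.001, 0.483]
contact_force: [-4.9, 2.1, 4.2]
opening: 0.0291
```

Emit:
jog_arm --moves '[0,0,0,0,0,0,0,0,0,0,0,0,0,0,0,0,0,0,0,0,0,0,0,0,0,0,0,0,0,0,-1,0,-0.5,0,0,0,-2,0,-1,0,0,0,-3,0,-1.5,0,0,0,-4,0,-2,0,0,0,-5,0,-2,0,0,0]' --hand 1

```text
time_s: 5.98
position: [0.538, 0.2666, 0.3159]
eef_rot: [-3.141, -0.003, 0.483]
contact_force: [0.3, -0.1, 0.5]
opening: 0.0857
```

Emit:
jog_arm --moves '[-1,0,0,0,0,0,-3,0,0,0,0,0,-5,0,0,0,0,0,-7,0,0,0,0,0,-9,0,0,0,0,0,-11,0,0,0,0,0,-12,0,0,0,0,0,-12,0,0,0,0,0,-12,0,0,0,0,0,-12,0,0,0,0,0]'

```text
time_s: 6.82
position: [0.4327, 0.2117, 0.3137]
eef_rot: [-3.141, -0.0, 0.483]
contact_force: [-0.5, 0.1, 0.9]
opening: 0.0856
```

```bash
python3 - <<'E'
from h import *
im,d=shot('top','t2.png'); b,_=shot('scene','s2.png')
P=cloud('top',d); hsv=cv2.cvtColor(im,cv2.COLOR_RGB2HSV); H,S,V=[hsv[...,i].astype(int) for i in range(3)]
wr=(P[...,2]>.036)&(P[...,2]<.062)&(H>35)&(H<90)&(S>80)
k=np.zeros_like(wr);k[150:240,215:300]=1;wr&=k
c=max(cv2.findContours(cv2.morphologyEx(wr.astype(np.uint8),cv2.MORPH_CLOSE,np.ones((3,3))),0,1)[0],key=cv2.contourArea)
q=np.array([onz('top',*p[0],.042)[:2] for p in c],np.float32)
print(wr.sum(),cv2.minEnclosingCircle(q),cv2.fitEllipse(q))
A=im[110:270,190:400]; B=b[130:270,310:490]
cv2.imwrite('pics/v2.png',np.vstack([cv2.resize(A,(394,300)),cv2.resize(B,(394,300))])[:,:,::-1])
to([.56,.28,.2],.482)
E
```

```text
217 ((0.5517117381095886, 0.22531750798225403), 0.03659152239561081) ((0.548068106174469, 0.22786670923233032), (0.021910397335886955, 0.06661415100097656), 75.05409240722656)
6.9167 [0.4329 0.2118 0.3132] [3.141e+00 1.000e-03 4.830e-01] q [ 0.78  0.11  0.08  0.   -1.55  1.27] F [-0.3  0.6  0.4] op 0.0856
shift cm [14.43 -0.15 11.31] rot [0.01 0.03 0.05]
```

View pics/v2.png

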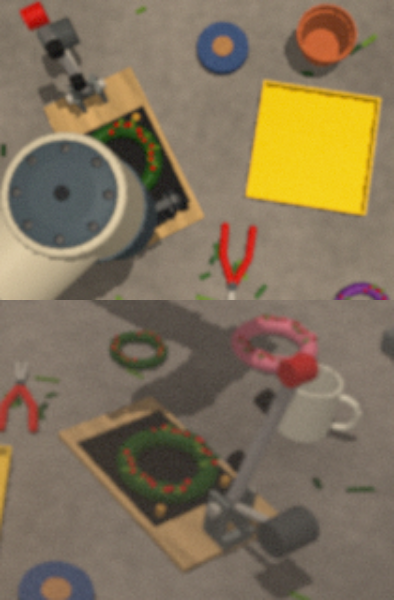

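The arm rests open: the handle is up at (298,370) in the lower crop, with the weight beyond the hinge. The wreath is still centred on the seat and is clear to grasp. I'll refine its centre from the scene view.

```bash
python3 - <<'E'
from h import *
z=np.load('last_scene.npz'); im,d=z['im'],z['d']; P=cloud('scene',d)
for n,zz in(('scene',z),):
    m=(P[...,2]>.042)&(P[...,2]<.066)&(d>0); k=np.zeros_like(m);k[170:245,345:425]=1;m&=k
    m&=np.hypot(P[...,0]-.564,P[...,1]-.2825)<.085
    q=P[m]; (c,r)=cv2.minEnclosingCircle(q[:,:2].astype(np.float32)); print(m.sum(),c,r,np.percentile(q[:,2],[5,50,95]))
    A=np.c_[2*q[:,:2],np.ones(len(q))]; s=np.linalg.lstsq(A,(q[:,:2]**2).sum(1),rcond=None)[0]; print('fit',s[:2],np.sqrt(s[2]+s[0]**2+s[1]**2))
to([.590,.232,.12],.482)
E
```

```text
197 (0.5677260756492615, 0.28126922249794006) 0.06900351494550705 [0.04207939 0.04332208 0.04600898]
fit [0.56557344 0.28059058] 0.057677473895034824
6.9167 [0.4329 0.2118 0.3132] [3.141e+00 1.000e-03 4.830e-01] q [ 0.78  0.11  0.08  0.   -1.55  1.27] F [-0.3  0.6  0.4] op 0.0856
shift cm [14.86  5.5  19.31] rot [0.01 0.03 0.05]
```

Emit:
jog_arm --moves '[2,0.8,2,0,0,0,4,1.6,4,0,0,0,6,2.4,6,0,0,0,8,3.2,8,0,0,0,10,4,10.5,0,0,0,12,4.8,13,0,0,0,14,5.4,15.5,0,0,0,14.9,5.7,18,0,0,0,14.9,5.7,19.3,0,0,0,14.9,5.7,19.3,0,0,0]'

```text
time_s: 7.75
position: [0.5896, 0.2291, 0.115]
eef_rot: [3.142, 0.009, 0.482]
contact_force: [-1.0, -0.7, -0.8]
opening: 0.0852
```

Emit:
jog_arm --moves '[0,0,0,0,0,0,0,0,0,0,0,0,0,0,0,0,0,0,0,0,0,0,0,0,0,0,0,0,0,0,0,0,0,0,0,0,0,0,0,0,0,0,0,0,0,0,0,0,0,0,0,0,0,0,0,0,0,0,0,0]' --hand 0.7

```text
time_s: 8.58
position: [0.5909, 0.2302, 0.1206]
eef_rot: [3.142, 0.0, 0.483]
contact_force: [0.7, 0.1, 0.3]
opening: 0.0724
```

```bash
python3 - <<'E'
from h import *
to([.5914,.2305,.037],.482); shot('scene','s3.png')
cv2.imwrite('pics/s3c.png',cv2.resize(cv2.imread('pics/s3.png')[110:260,300:450],(600,600)))
E
```

```text
8.5833 [0.5909 0.2302 0.1206] [3.142 0.    0.483] q [ 0.62  0.48  0.11  0.   -1.2   1.44] F [0.7 0.1 0.3] op 0.0724
shift cm [ 0.06 -0.01  8.36] rot [0.   0.   0.05]
```

View pics/s3c.png

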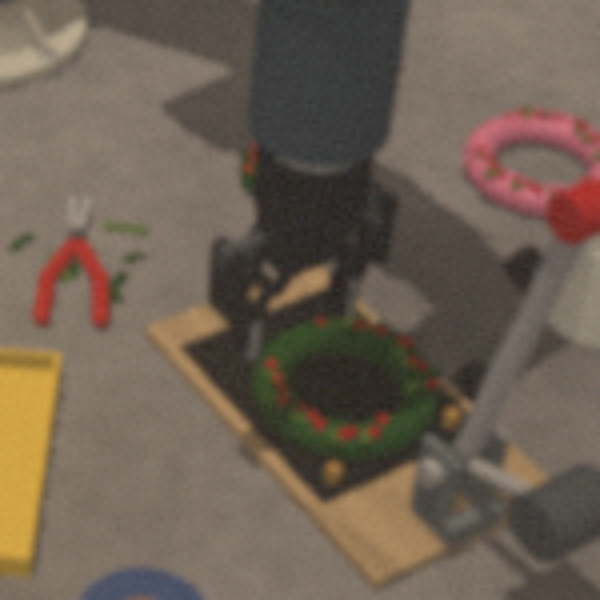

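The fingers straddle the wreath's tray-side tube, near (260,350) in the crop. They appear shifted back only because they are 8 cm higher. I'll descend.

Emit:
jog_arm --moves '[0,0,1,0,0,0,0,0,2.5,0,0,0,0,0,4,0,0,0,0,0,5.2,0,0,0,0,0,6.2,0,0,0,0,0,7.2,0,0,0,0,0,7.8,0,0,0,0,0,8.3,0,0,0,0,0,8.3,0,0,0,0,0,8.3,0,0,0]'

```text
time_s: 9.47
position: [0.5911, 0.2302, 0.0377]
eef_rot: [3.141, -0.0, 0.483]
contact_force: [-0.0, 0.2, -1.3]
opening: 0.0725
```

Emit:
jog_arm --moves '[0,0,0,0,0,0,0,0,0,0,0,0,0,0,0,0,0,0,0,0,0,0,0,0,0,0,0,0,0,0,0,0,0,0,0,0,0,0,0,0,0,0,0,0,0,0,0,0,0,0,0,0,0,0,0,0,0,0,0,0]' --hand -1

```text
time_s: 10.3
position: [0.5913, 0.2304, 0.0384]
eef_rot: [3.141, -0.001, 0.483]
contact_force: [-1.7, -0.9, 5.5]
opening: 0.0283
```

Gripped at 28 mm. I'll lift straight up slowly.

Emit:
jog_arm --moves '[0,0,-0.5,0,0,0,0,0,-1.5,0,0,0,0,0,-3,0,0,0,0,0,-4.5,0,0,0,0,0,-6,0,0,0,0,0,-7.5,0,0,0,0,0,-9,0,0,0,0,0,-10,0,0,0,0,0,-10.5,0,0,0,0,0,-10.5,0,0,0]'

```text
time_s: 11.13
position: [0.5913, 0.2304, 0.1438]
eef_rot: [-3.141, -0.002, 0.483]
contact_force: [0.6, 0.2, -1.0]
opening: 0.0281
```

```bash
python3 - <<'E'
from h import *
im,d=shot('top','t4.png'); b,_=shot('scene','s4.png')
P=cloud('scene',np.load('last_scene.npz')['d']); hsv=cv2.cvtColor(b,cv2.COLOR_RGB2HSV);H,S,V=[hsv[...,i].astype(int) for i in range(3)]
m=(P[...,2]>.09)&(P[...,2]<.18)&(H>35)&(H<85)&(S>80)&(np.hypot(P[...,0]-.56,P[...,1]-.28)<.13)
q=P[m]; print(m.sum(), 'mean',q.mean(0),q.min(0),q.max(0))
A=np.c_[q[:,:2],np.ones(len(q))]; print('plane',np.linalg.lstsq(A,q[:,2],rcond=None)[0])
to([.6315,-.0954,.14],.651)
cv2.imwrite('pics/v4.png',cv2.resize(b[90:260,220:450],(800,591))[:,:,::-1])
E
```

```text
328 mean [0.60236426 0.2926926  0.13993862] [0.51742899 0.22560873 0.12248771] [0.6385428  0.34111486 0.14912397]
plane [0.00152973 0.04342835 0.12630601]
11.2333 [0.5904 0.2301 0.1418] [-3.141e+00  1.000e-03  4.830e-01] q [ 0.62  0.47  0.14 -0.   -1.25  1.44] F [-0.6  0.1 -1.1] op 0.0285
shift cm [-11.47  30.73   0.19] rot [-0.02  0.07 -9.64]
```

View pics/v4.png

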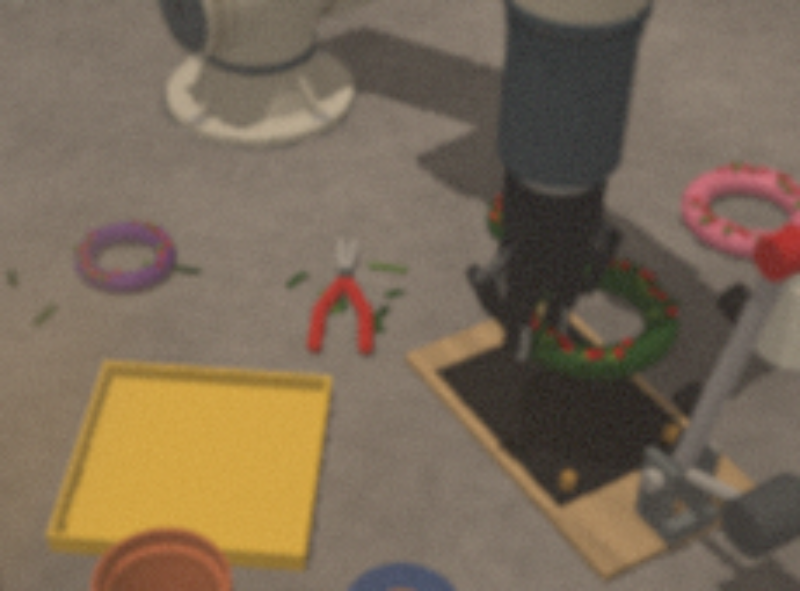

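The wreath is held level, clear of the clamp, and the arm is still open. I'll carry it over to the tray.

Emit:
jog_arm --moves '[-0.4,1,0,0,0,-0.5,-1.2,3.1,0,0,0,-1,-2.3,6.1,0,0,0,-2,-3.6,9.7,0,0,0,-3,-5,13.4,0,0,0,-4,-6.4,17.1,0,0,0,-5,-7.8,20.8,0,0,0,-6,-9.1,24.4,0,0,0,-7.5,-10.4,27.8,0,0,0,-9,-11.5,30.7,0,0,0,-9.7]'

```text
time_s: 12.07
position: [0.6308, -0.0982, 0.1415]
eef_rot: [-3.141, 0.002, 0.653]
contact_force: [0.3, 0.0, -1.0]
opening: 0.0283
```

Emit:
jog_arm --moves '[0,0,0,0,0,0,0,0,0,0,0,0,0,0,0,0,0,0,0,0,0,0,0,0,0,0,0,0,0,0,0,0,0,0,0,0,0,0,0,0,0,0,0,0,0,0,0,0,0,0,0,0,0,0,0,0,0,0,0,0]'

```text
time_s: 12.9
position: [0.6316, -0.0949, 0.1426]
eef_rot: [3.142, -0.0, 0.653]
contact_force: [-0.2, -0.6, -1.1]
opening: 0.0286
```

```bash
python3 - <<'E'
from h import *
to([.6315,-.0954,.040],.651)
im,d=shot('top','t5.png'); b,_=shot('scene')
cv2.imwrite('pics/v5.png',np.vstack([cv2.resize(im[110:250,290:500],(450,300)),cv2.resize(b[130:270,190:400],(450,300))])[:,:,::-1])
E
```

```text
12.9 [ 0.6316 -0.0949  0.1426] [ 3.142 -0.     0.653] q [ 0.09  0.48  0.16  0.   -1.25  2.13] F [-0.2 -0.6 -1.1] op 0.0286
shift cm [-0.04  0.03 10.26] rot [ 0.   -0.    0.09]
```

View pics/v5.png

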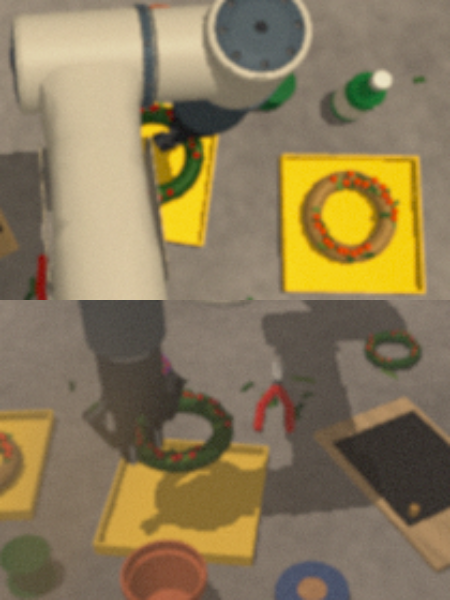

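The wreath hangs over the empty tray, with its shadow centred inside the walls. I'll lower it; contact is expected at a TCP height of about 0.0285.

Emit:
jog_arm --moves '[0,0,1,0,0,0,0,0,2.5,0,0,0,0,0,4,0,0,0,0,0,5.5,0,0,0,0,0,7,0,0,0,0,0,8.3,0,0,0,0,0,9.3,0,0,0,0,0,10,0,0,0,0,0,10.6,0,0,0,0,0,10.8,0,0,0]'

```text
time_s: 13.83
position: [0.6312, -0.0951, 0.0336]
eef_rot: [-3.141, 0.001, 0.652]
contact_force: [0.3, -0.1, -0.8]
opening: 0.0281
```

Emit:
jog_arm --moves '[0,0,0,0,0,0,0,0,0,0,0,0,0,0,0.1,0,0,0,0,0,0.2,0,0,0,0,0,0.3,0,0,0,0,0,0.4,0,0,0,0,0,0.5,0,0,0,0,0,0.5,0,0,0,0,0,0.5,0,0,0,0,0,0.5,0,0,0]'

```text
time_s: 14.67
position: [0.6316, -0.0951, 0.0296]
eef_rot: [-3.142, 0.0, 0.652]
contact_force: [0.0, -0.2, -1.1]
opening: 0.0285
```

Emit:
jog_arm --moves '[0,0,0.05,0,0,0,0,0,0.1,0,0,0,0,0,0.1,0,0,0,0,0,0.15,0,0,0,0,0,0.15,0,0,0,0,0,0.2,0,0,0,0,0,0.2,0,0,0,0,0,0.2,0,0,0,0,0,0.2,0,0,0,0,0,0.2,0,0,0]'

```text
time_s: 15.5
position: [0.6317, -0.0951, 0.0284]
eef_rot: [3.141, -0.0, 0.652]
contact_force: [-2.6, 0.8, 5.0]
opening: 0.0285
```

Contact: +5 N. I'll open partly and then go straight up.

Emit:
jog_arm --moves '[0,0,0,0,0,0,0,0,0,0,0,0,0,0,0,0,0,0,0,0,0,0,0,0,0,0,0,0,0,0,0,0,0,0,0,0,0,0,0,0,0,0,0,0,0,0,0,0,0,0,0,0,0,0,0,0,0,0,0,0]' --hand 0.25

```text
time_s: 16.33
position: [0.6316, -0.0951, 0.0276]
eef_rot: [3.142, -0.0, 0.652]
contact_force: [-0.0, 0.6, -0.2]
opening: 0.0532
```

Emit:
jog_arm --moves '[0,0,-0.5,0,0,0,0,0,-1.5,0,0,0,0,0,-3,0,0,0,0,0,-5,0,0,0,0,0,-7,0,0,0,0,0,-9,0,0,0,0,0,-11,0,0,0,0,0,-13,0,0,0,0,0,-15,0,0,0,0,0,-17,0,0,0]'

```text
time_s: 17.17
position: [0.6315, -0.0952, 0.1999]
eef_rot: [3.141, -0.001, 0.652]
contact_force: [-0.1, -0.2, -1.0]
opening: 0.0535
```

Emit:
jog_arm --moves '[-1,1,-1,0,0,0,-3,3,-1,0,0,0,-5,5,-1,0,0,0,-7,7,-1,0,0,0,-9,9,-1,0,0,0,-11,11,-1,0,0,0,-13,13,-1,0,0,0,-15,15,-1,0,0,0,-16,16,-1,0,0,0,-16,16,-1,0,0,0]'

```text
time_s: 18.0
position: [0.6002, -0.3229, 0.2075]
eef_rot: [-3.142, 0.001, 0.648]
contact_force: [-1.1, 0.1, -0.5]
opening: 0.0535
```

```bash
python3 - <<'E'
from h import *
im,d=shot('top','t6.png'); b,db=shot('scene')
o=manip.get_obs(); print(o['position'],o['contact_force'].round(1))
for n,D in(('top',d),('scene',db)):
    P=cloud(n,D); m=(P[...,2]>.018)&(P[...,2]<.05)&(D>0)&(np.hypot(P[...,0]-.597,P[...,1]+.05)<.085)
    q=P[m]; 
    if len(q)>20: print(n,len(q),cv2.minEnclosingCircle(q[:,:2].astype(np.float32)),np.percentile(q[:,2],[5,50,95]),'plane',np.linalg.lstsq(np.c_[q[:,:2],np.ones(len(q))],q[:,2],rcond=None)[0])
cv2.imwrite('pics/v6.png',np.vstack([cv2.resize(im[110:250,200:500],(640,300)),cv2.resize(b[130:270,130:430],(640,300))])[:,:,::-1])
E
```

```text
[ 0.60118149 -0.31996422  0.20760501] [ 0.7 -0.1 -0.5]
top 912 ((0.5956211090087891, -0.04664202034473419), 0.0729701817035675) [0.02198515 0.0304     0.03607596] plane [4.12459558e-03 7.64022388e-06 2.74728098e-02]
scene 915 ((0.5984253287315369, -0.0483827218413353), 0.07381090521812439) [0.02021365 0.02941642 0.03422316] plane [-0.01048857 -0.00023327  0.03492732]
```

View pics/v6.png

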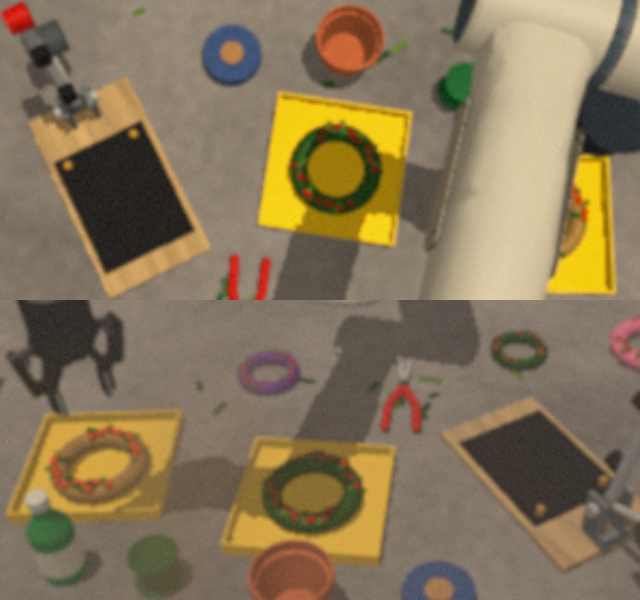

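The wreath lies flat and centred in the empty tray, at (336,168) in the upper crop. The clamp arm is open, the other objects are undisturbed, and the gripper is clear. I'll hand it in.

```bash
python3 -c "
from h import *
print(manip.job_done())"
```

```text
the job is handed in; nothing more can be done
None
```

The red-berried wreath is lying flat in the empty yellow tray, the clamp arm is open, and the job is handed in at about 18 s. The hand-in reports no verdict, so the results below are my own checks.

- **Opening the clamp:** I pinched the red handle, swung it along its arc to about 1.14 rad and let go. It fell open from there. I only judged "on its stop" from the pictures; I did not measure the angle.
- **Moving the wreath:** I gripped one side of the ring and lifted it out level. I lowered it into the tray until I felt about 5 N of contact, then opened the fingers only partway and went straight up.
- **Position and level:** the last pictures put the wreath's centre within about 4 mm of the tray's, in both camera views. The slope was about 0.01 rad or less, and its top stood about 30 mm above the table, so it is on the tray floor.
- **Surroundings:** by eye in the last pictures, the straw wreath and the things around looked unmoved. The mug was outside that crop, and the robot arm partly hid the straw wreath from above. The gripper ended about 0.2 m up, touching nothing.
- **Disagreement:** I first read the wreath's seat as 26 mm above the table. The depth readings put it at 14 mm, and I set the grasp heights by that.

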